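# Clear the mini chopper and hold its press-top at slow speed

## Task

Someone has left the salt shaker on top of the mini chopper: stand it upright in the free part of the wooden spice tray, without shifting the two jars there. Then push the chopper's spring-loaded top about 12 mm down, to slow speed - its green ring sunk out of sight, its red ring still showing whole - and never so far that the red ring disappears. Keep it steady there for at least two seconds and finish while still holding it down with the gripper; do not let go.

Things in the scene. Friction and masses are not known exactly. Their poses are not given: they have to be found in the camera images.
- chopper: mini chopper, fixed to the worktop by its suction foot: clear bowl with blade, grey motor collar of 116 mm largest diameter whose upper rim is 100 mm above the worktop; round but for a small black badge at its -x side. Origin at the centre of its underside, z up. The spring-loaded press-top sits in the middle of the collar
- cap_top (a point): centre of the flat black upper face of the chopper's round press-top (80 mm diameter), 128 mm above the worktop when up; moves down with it. Its side shows, upward from the collar's rim when up: green ring 8 mm high, white 8 mm, red ring 6 mm, black 6 mm
- cap (a joint): travel of the press-top, m: 0 up, 0.024 fully down; a spring pushes it back up with 4 N at 0, 10 N at 0.012, 16 N at 0.024. It gives only when pushed with more than 4 N, so the shaker's weight does not sink it. Green ring hidden from 0.008, red ring starts to sink at 0.016 and is gone at 0.022; slow speed is 0.008 to 0.016
- shaker_mid (a point): centre, half-way up, of the salt shaker (glass with white salt and pale grey domed top, round, 44 mm largest diameter, 90 mm tall, about 0.1 kg); it stands upright on the press-top at the start. z is its own upward axis
- shaker: the same salt shaker, origin at the centre of its underside, z up along it
- tray: light wooden tray, fixed, 120 mm (its x) by 240 mm (its y) outside, 20 mm high, walls 5 mm, floor 5 mm thick. Origin at the centre of its underside, z up. Two spice jars stand in its -y end
- tray_free (a point): point on the tray's inner floor in the middle of its free part (tray frame x 0, y +50 mm, 5 mm above the worktop)
- jar_a: spice jar with a dark lid and label, 41 mm diameter, 105 mm tall, loose, standing in the tray about 78 mm toward -y and 27 mm toward one side from the tray's centre; origin at the centre of its underside
- jar_b: spice jar with a pale lid, 44 mm diameter, 109 mm tall, loose, standing beside the other in the tray; origin at the centre of its underside
Mind the look-alikes: they are no part of the job. What is shaped like the shaker but turquoise is not meant.

How it is judged:
On the way, in this order (a step that is already met when the one before it is completed fails the run):
1. the salt shaker stands upright in the tray, released (x of shaker_mid in the frame of tray between -0.06 and 0.06 m and y of shaker_mid in the frame of tray between -0.12 and 0.12 m and z of shaker_mid in the frame of tray below 0.058 m and angle between shaker_mid's own z axis and vertical below 0.15 rad and contact force between the fingers and shaker below 0.1 N and linear speed of shaker below 0.03 m/s), for 0.2 s.
2. the press-top is held at slow speed (7.5 to 16.5 mm down) by the gripper for 1.9 s (value of joint cap between 0.0075 and 0.0165 m and contact force between the fingers and chopper above 2 N), for 1.9 s.
At the end, for the whole second after the job is handed in: the salt shaker stands upright (within 0.15 rad) and at rest on the tray's floor, untouched, and the gripper is pressing the chopper's press-top, still, at 7.5 to 16.5 mm of travel with more than 2 N (all of step 1 and all of step 2 and velocity of joint cap between -0.01 and 0.01 m/s); the arm keeps its last pose, push and grip.
It fails at once if the press-top pushed past 20 mm, into full speed (value of joint cap above 0.02 m).
It fails at once if a spice jar shifted by more than 20 mm (distance of any of jar_a, jar_b from where it was at the start of the episode above 0.02 m).
It fails at once if a spice jar tipped (angle between any of jar_a, jar_b's own z axis and vertical above 0.35 rad).
It also fails if it takes over 51 s, if anything falls off the work surface, if the arm or the gripper's body presses on something with over 40 N, if the wrist force passes 120 N, or if a joint passes its speed limit or range.

## Robot

A 6-joint arm with a two-finger parallel gripper is mounted at the origin on a cart in front of the work surface, level with it; the furniture and walls round the work are solid. World frame = base frame: x ahead of the robot, y to its left, z up, the work surface at z = 0. Lengths are in m, angles in rad, forces in N, time in s.
With the tool pointing down it reaches from about 0.375 to 0.825 m from the base axis. Payload 5.5 kg.
Tool frame: the origin (TCP) lies at the very end of the fingers, on their centre line; the grasp point (between the pads) lies 19 mm behind it; z points along the fingers, y is the line along which they close (so a half turn about z gives the same grasp; the last joint's range is limited). The gripper opens to 85 mm and grips with 20 to 120 N. Pads are 22 mm wide; open, the fingers measure 114 mm over their backs; the gripper's body (76 mm by 85 mm) begins 54 mm behind the grasp point. The pads swing forward as they close: fully open they stand 13 mm farther back than shut.
Start: joints at [1.221, 0.314, -0.047, 1.21, 0, 1.571], TCP at [0.206, 0.564, 0.231] pointing down, gripper open.
Joint ranges: [-2.67, 2.67], [-0.69, 1.73], [-1.03, 1.25], [-2.08, 2.16], [-1.42, 1.45], [-3.14, 3.14]. Speed limits (rad/s): [2.39, 2.39, 3.01, 3.14, 3.14, 3.14].

## Interface

Orientations are given as a 3x3 rotation matrix whose columns are the frame's x, y, z axes.
In Python, from station import manip, grab_frame, nets gives the robot as it stands.
- The arm moves only by the tool move_arm, never from a script. Its argument "moves" is a list of rows, each a list of 4 numbers: the shift along the tool's x, y, z in m, then the turn about the tool's z in rad. A call has 1 to 12 rows; each row shifts and turns the commanded pose from where the row before left it, along the tool's axes as they then stand; what a row does not reach is not made up. A row lasts 1/8 s, in which the tool goes at most 62.5 mm and 10.7 degrees, less where a joint would pass 70% of its speed; a pose out of reach is approached as far as the arm can. A call is refused whole if a number of a shift passes 0.0625 or a number of a turn 0.188, either way. A call with a gripper value outside its range is refused whole. "claw" is the opening, from 0 (shut) to 1 (fully open), set as the call begins (left out, the last holds). The fingers move at their own pace and stop on an object; the grip force is fixed at half the most. Time passes only in rows, so rows that do not move let the fingers close. It gives the time, the measured TCP pose, the force, the opening and the grip force at its end, in the units of the state.
- manip.get_state(): the state, without advancing time (a new reading comes with each control period).
- grab_frame(name): name is "scene" or "top" or "wrist"; returns a dict with "img" (480x640x3 uint8, blue, green, red), "mtx" (3x3 intrinsics, pixels), "D" ([k1, k2, p1, p2, k3] as OpenCV has them; the pictures are not rectified), "world_from_camera" (4x4, takes a point from camera to world coordinates). Camera axes: x right, y down, z forward; pixel columns grow to the right and rows downward; lengths in m; the calibration is good to about 2 mm. A picture is of the moment at which its call begins. There is no depth.
- manip.job_done(): hands the job in; it is judged then, once.
Trained networks look in the newest picture that a camera, given by its name, has taken for a name from the list of things; names that differ only in an ending like _2 or _b are one class to them, and where a whole thing is asked for, a point or a joint stands for the part that bears it (a point fixed in the world has none). Each returns a list of dicts, best first, with "confidence" (0 to 1); they miss things now and then, are a little off and sometimes report something else, mostly with a low value. They report only what shows in the picture. A call takes as long as a camera call. They do not tell look-alikes from the thing itself.
- nets.trace(camera, thing): "region" (480x640 bool, what is visible of it) and "rect" ([left, top, right, bottom] in pixels, round what is visible of it).
The state is a dict: "clock": time; "joint_positions": joint angles; "joint_vel": joint speeds; "joint_efforts": joint torques, N m; "ee_pos": TCP position; "tool_rot": TCP orientation; "wrist_force": force on the tool from outside, world axes, zero at the start; "moment": the same for the moment, N m; "grip_width": opening from 0.0 (shut) to 1.0 (fully open); "grasp_force": force on a finger pad.
Only numpy, scipy, OpenCV 4.12 (cv2) and the standard library are available. Lean on these libraries where they do the work, as an engineer would, in place of code of your own. Each camera call takes 0.05 s, during which the arm holds its last target. There are 200 camera calls.

## Working session

There is one attempt and no reset: what is moved stays moved. The work goes in short steps, Python scripts to look and compute and a tool call to move; the robot and the scene stay as the last step left them, time stands still between calls to the robot, and variables do not carry over. Pictures are saved under pics/ and viewed, at most 10 in all, crops included, and the job is handed in when it is done.

Besides the shell and the picture viewer there is one more tool, called after ">>>" as a command line: name --pt "numbers of a row" for each row, then --argument value for the rest. move_arm: Moves the arm, as the interface text tells. Its arguments: {"type":"object","properties":{"moves":{"type":"array","items":{"type":"array","items":{"type":"number"}}},"claw":{"type":"number"}},"required":["moves"]}

```bash
mkdir -p pics; cat > h.py <<'E'
import numpy as np,cv2
from station import manip,grab_frame,nets
def ray(f,px):
    p=cv2.undistortPoints(np.array([[px]],float),f["mtx"],f["D"])[0,0]
    T=np.array(f["world_from_camera"]);d=T[:3,:3]@np.array([p[0],p[1],1.]);return T[:3,3],d
def atz(f,px,z):
    o,d=ray(f,px);return o+d*(z-o[2])/d[2]
def proj(f,P):
    T=np.linalg.inv(f["world_from_camera"]);r,_=cv2.Rodrigues(T[:3,:3])
    return cv2.projectPoints(np.array(P,float).reshape(-1,1,3),r,T[:3,3],f["mtx"],f["D"])[0][:,0]
def tri(rs):
    A=0;b=0
    for o,d in rs:
        d=d/np.linalg.norm(d);M=np.eye(3)-np.outer(d,d);A=A+M;b=b+M@o
    return np.linalg.solve(A,b)
E
python3 - <<'E'
from h import *
ims=[]
for c in ["scene","top"]:
    f=grab_frame(c);f={k:np.array(v) for k,v in f.items()};np.savez(f"{c}.npz",**f);ims.append(f["img"])
    cv2.imwrite(f"pics/{c}0.png",f["img"]);print(c,f["world_from_camera"].round(3).tolist())
    for t in ["shaker","chopper","cap_top","tray","jar_a"]:
        for r in nets.trace(c,t): print(c,t,round(r["confidence"],2),np.round(r["rect"]).tolist(),int(r["region"].sum()))
s=manip.get_state();print(s["clock"],s["ee_pos"],np.round(s["tool_rot"],3).tolist(),s["grip_width"],s["wrist_force"])
E
```

```text
scene [[0.59, -0.584, 0.558, -0.128], [-0.807, -0.442, 0.392, -0.425], [0.017, -0.681, -0.732, 0.927], [0.0, 0.0, 0.0, 1.0]]
scene shaker 0.73 [228.0, 160.0, 253.0, 200.0] 778
scene shaker 0.73 [275.0, 246.0, 298.0, 285.0] 665
scene shaker 0.39 [408.0, 310.0, 440.0, 362.0] 1182
scene chopper 0.62 [217.0, 187.0, 275.0, 257.0] 3095
scene cap_top 0.6 [223.0, 185.0, 262.0, 216.0] 877
scene tray 0.65 [312.0, 279.0, 454.0, 377.0] 6132
scene jar_a 0.72 [428.0, 293.0, 447.0, 335.0] 581
scene jar_a 0.71 [408.0, 310.0, 442.0, 362.0] 1231
top [[-0.011, -0.999, 0.042, 0.426], [-1.0, 0.011, 0.01, 0.008], [-0.011, -0.042, -0.999, 1.024], [0.0, 0.0, 0.0, 1.0]]
top shaker 0.79 [297.0, 249.0, 314.0, 265.0] 264
top shaker 0.6 [216.0, 226.0, 236.0, 247.0] 459
top chopper 0.83 [214.0, 214.0, 270.0, 265.0] 1919
top chopper 0.69 [345.0, 213.0, 457.0, 281.0] 4419
top cap_top 0.92 [213.0, 221.0, 254.0, 258.0] 832
top tray 0.94 [345.0, 215.0, 460.0, 282.0] 4616
top tray 0.72 [213.0, 220.0, 258.0, 259.0] 788
top tray 0.17 [212.0, 227.0, 240.0, 248.0] 471
top jar_a 0.69 [427.0, 217.0, 452.0, 240.0] 472
top jar_a 0.66 [424.0, 243.0, 460.0, 263.0] 583
0.6 [0.20561785 0.56366729 0.23129614] [[-0.939, 0.343, 0.0], [0.343, 0.939, 0.0], [0.0, 0.0, -1.0]] 0.9992934189520826 [-0.96512891  0.40800369 -0.01128171]
```

View pics/scene0.png

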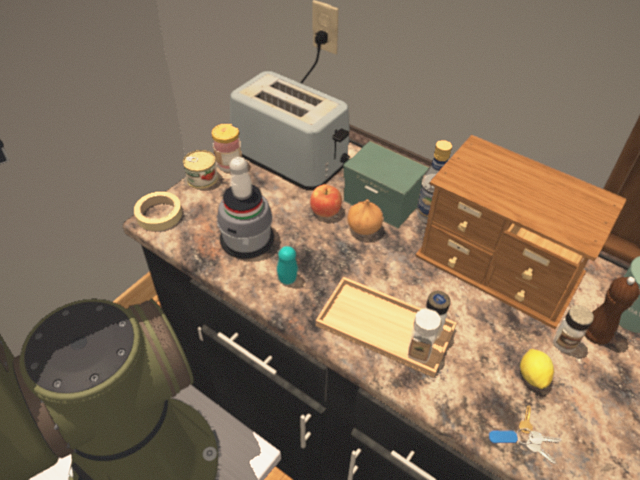

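View pics/top0.png

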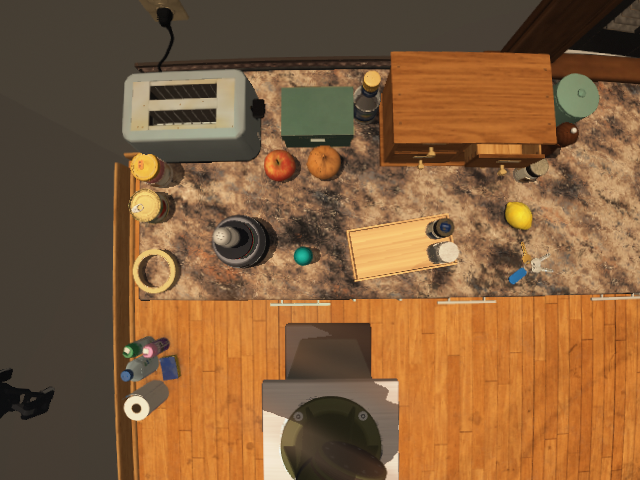

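The shaker candidates are the grey-domed one on the chopper (scene 240,180; top 226,237), the turquoise look-alike (scene 287,265; top 303,257) and the pale-lidded jar (scene 425,335). I choose the one on the chopper. The tray is at top (400,248), with its free end to the left, toward +y.

```bash
python3 - <<'E'
from h import *
from scipy.optimize import least_squares
F={c:dict(np.load(c+".npz")) for c in["scene","top"]}
a=np.linspace(0,2*np.pi,40)
def cyl(x,y,prof): return np.vstack([np.c_[x+r*np.cos(a),y+r*np.sin(a),0*a+z] for r,z in prof])
def rect(f,P):
    q=proj(f,P);return np.r_[q.min(0),q.max(0)]
sp=[(.018,.128),(.022,.14),(.02,.19),(.016,.21),(.008,.218)]
R={"scene":[228,160,253,200],"top":[216,226,236,247]}
g=lambda p:np.concatenate([rect(F[c],cyl(*p,sp))-R[c] for c in F])
s=least_squares(g,[.45,.27]);print("shaker",s.x.round(4),s.fun.round(1))
cp=[(.04,.128)]
for c,r in [("scene",[223,185,262,216]),("top",[213,221,254,258])]:
    print(c,atz(F[c],[(r[0]+r[2])/2,(r[1]+r[3])/2],.128))
# tray corners
for c in F:
    reg=nets.trace(c,"tray")[0]["region"].astype(np.uint8)
    k=max(cv2.findContours(reg,0,2)[0],key=cv2.contourArea)
    W=np.array([atz(F[c],p[0],.02)[:2] for p in k]).astype(np.float32)
    b=cv2.minAreaRect(W);print(c,b,cv2.boxPoints(b).round(3).tolist())
f=F["top"]
for p in [(347,232),(447,214),(458,264),(356,280)]: print(p,atz(f,p,.02).round(3))
for p,z in [((441,228),.105),((447,252),.109),((303,256),.08)]: print(p,atz(f,p,z).round(3))
im=np.hstack([cv2.resize(F["scene"]["img"][150:260,190:310],None,fx=3,fy=3),cv2.resize(f["img"][200:310,200:320],None,fx=3,fy=3)])
cv2.imwrite("pics/crop.png",im)
E
```

```text
shaker [0.4778 0.1994] [ 0.  -2.9 -1.6  0.4 -2.4 -0.7  4.8  1. ]
scene [0.46595989 0.18465387 0.128     ]
top [0.47375086 0.19489509 0.128     ]
scene ((0.4549751579761505, -0.17069552838802338), (0.13455407321453094, 0.24353688955307007), 9.271538734436035) [[0.36899998784065247, -0.061000000685453415], [0.40799999237060547, -0.3019999861717224], [0.5410000085830688, -0.2800000011920929], [0.5019999742507935, -0.03999999910593033]]
top ((0.45899274945259094, -0.1668044626712799), (0.12512217462062836, 0.24315617978572845), 8.53698444366455) [[0.3790000081062317, -0.0560000017285347], [0.41499999165534973, -0.29600000381469727], [0.5389999747276306, -0.27799999713897705], [0.503000020980835, -0.03700000047683716]]
(347, 232) [ 0.494 -0.043  0.02 ]
(447, 214) [ 0.533 -0.274  0.02 ]
(458, 264) [ 0.418 -0.297  0.02 ]
(356, 280) [ 0.384 -0.062  0.02 ]
(441, 228) [ 0.494 -0.237  0.105]
(447, 252) [ 0.444 -0.247  0.109]
(303, 256) [0.439 0.055 0.08 ]
```

View pics/crop.png

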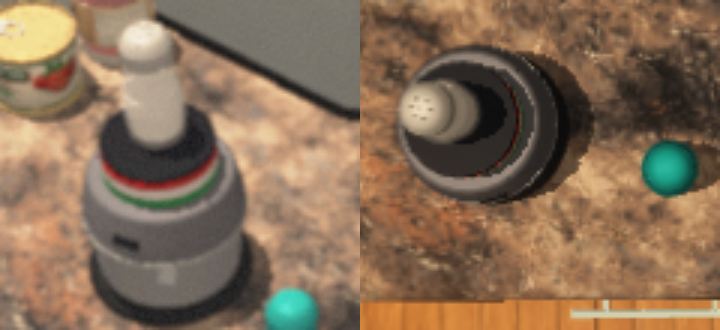

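The close crop confirms the choice: white salt, grey dome, standing near the middle of the black press-top. The green, white and red rings all show. Moving above it now.

>>> move_arm --pt "0 0 -0.025 0.166" --pt "0 0 -0.025 0.166" --pt "0 0 -0.025 0.166" --pt "0 0 -0.025 0.166" --pt "0 0 0 0.166" --pt "-0.06 0.015 0 0" --pt "-0.06 0.016 0 0" --pt "-0.06 0.016 0 0" --pt "-0.06 0.016 0 0" --pt "-0.06 0.016 0 0" --pt "-0.06 0.016 0 0" --pt "-0.06 0.016 0 0" --claw 1

```text
clock: 2.2
ee_pos: [0.4693, 0.216, 0.3316]
tool_rot: [[-0.381, 0.924, 0.001], [0.924, 0.381, 0.0], [0.0, 0.001, -1.0]]
wrist_force: [0.4, 0.7, -0.4]
grip_width: 0.996
grasp_force: 0.0
```

```bash
python3 - <<'E'
from h import *
f={k:np.array(v) for k,v in grab_frame("wrist").items()};np.savez("w1.npz",**f)
cv2.imwrite("pics/w1.png",f["img"]);print(f["world_from_camera"].round(3).tolist())
for t in ["shaker","cap_top","chopper"]:
    for r in nets.trace("wrist",t): print(t,round(r["confidence"],2),np.round(r["rect"]).tolist())
s=manip.get_state();print(s["clock"],s["ee_pos"],np.round(s["tool_rot"],3).tolist(),s["joint_positions"])
print(proj(f,[[.477,.197,.218],[.477,.197,.128],[.474,.195,.128]]))
E
```

```text
[[0.925, 0.359, 0.125, 0.437], [0.38, -0.875, -0.3, 0.293], [0.001, 0.325, -0.946, 0.474], [0.0, 0.0, 0.0, 1.0]]
shaker 0.84 [296.0, 199.0, 347.0, 272.0]
shaker 0.75 [220.0, 268.0, 264.0, 327.0]
cap_top 0.96 [271.0, 172.0, 358.0, 262.0]
cap_top 0.48 [257.0, 138.0, 368.0, 263.0]
2.4 [0.46878787 0.2166452  0.3312481 ] [[-0.378, 0.926, -0.0], [0.926, 0.378, 0.0], [0.0, -0.0, -1.0]] [ 4.32641423e-01  1.33340358e-01 -4.91117651e-02  1.38851343e+00
  4.07956755e-04  1.61551165e+00]
[[315.89802805 261.11144548]
 [315.74867464 222.80691961]
 [311.73619754 223.58166042]]
```

View pics/w1.png

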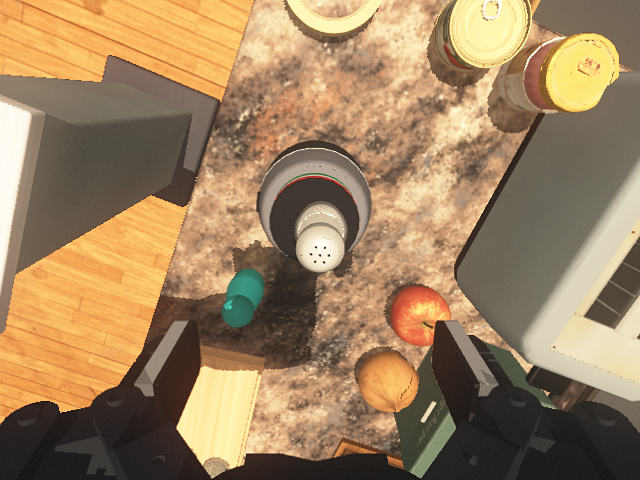

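The wrist view shows the shaker's dome holes at (321,254) and the black press-top centred near (314,219). The turquoise look-alike is at (242,300), well clear.

```bash
python3 - <<'E'
from h import *
f=dict(np.load("w1.npz"))
T=np.array([.46879,.21665]);x=np.array([-.378,.926]);y=np.array([.926,.378])
for n,p,z in [("dome",(321,254),.216),("dome2",(321,250),.207),("cap",(314.5,219),.128)]:
    w=atz(f,p,z);d=w[:2]-T;print(n,w.round(4),"tool",(d@x).round(4),(d@y).round(4))
E
```

```text
dome [0.4785 0.2023 0.216 ] tool -0.0169 0.0036
dome2 [0.4788 0.2019 0.207 ] tool -0.0174 0.0037
cap [0.4747 0.1998 0.128 ] tool -0.0178 -0.0009
```

>>> move_arm --pt "-0.017 0.004 0 0" --pt "0 0 0.03 0" --pt "0 0 0.03 0" --pt "0 0 0.03 0" --pt "0 0 0.03 0" --pt "0 0 0.03 0" --pt "0 0 0.024 0" --pt "0 0 0 0" --pt "0 0 0 0"

```text
clock: 3.52
ee_pos: [0.4789, 0.2041, 0.1583]
tool_rot: [[-0.382, 0.924, 0.001], [0.924, 0.382, 0.0], [-0.0, 0.001, -1.0]]
wrist_force: [-0.3, -0.7, 0.5]
grip_width: 1.001
grasp_force: 0.0
```

Now close on it.

>>> move_arm --pt "0 0 0 0" --pt "0 0 0 0" --pt "0 0 0 0" --pt "0 0 0 0" --pt "0 0 0 0" --pt "0 0 0 0" --pt "0 0 0 0" --pt "0 0 0 0" --claw 0.1

```text
clock: 4.53
ee_pos: [0.4787, 0.2035, 0.1573]
tool_rot: [[-0.381, 0.925, 0.0], [0.925, 0.381, 0.0], [-0.0, 0.0, -1.0]]
wrist_force: [0.4, 0.2, 2.6]
grip_width: 0.441
grasp_force: 59.3
```

```bash
python3 - <<'E'
from h import *
f=grab_frame("wrist");cv2.imwrite("pics/w2.png",f["img"])
s=manip.get_state();print(s["clock"],s["ee_pos"],s["grip_width"],s["grasp_force"],s["wrist_force"])
E
```

```text
4.575 [0.47866991 0.20350856 0.15736507] 0.44286005624237995 59.31733348617854 [ 0.53587317 -0.85628264  2.92525629]
```

View pics/w2.png

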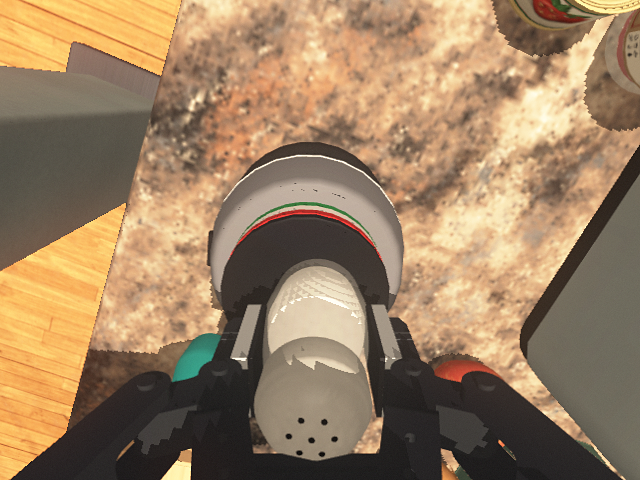

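Gripped (opening 37 mm, 59 N on the pads), and the picture shows the shaker between the pads with the press-top still up. Lift and carry to the tray.

>>> move_arm --pt "0 0 -0.03 0" --pt "0 0 -0.04 0" --pt "0 0 -0.04 0" --pt "-0.036 -0.019 0 0" --pt "-0.036 -0.019 0 0" --pt "-0.036 -0.019 0 0" --pt "-0.036 -0.019 0 0" --pt "-0.036 -0.019 0 0" --pt "-0.036 -0.019 0 0" --pt "-0.036 -0.019 0 0" --pt "-0.036 -0.019 0 0" --pt "0 0 0 0"

```text
clock: 6.08
ee_pos: [0.447, -0.1227, 0.2667]
tool_rot: [[-0.377, 0.926, -0.001], [0.926, 0.377, -0.0], [0.0, -0.001, -1.0]]
wrist_force: [-0.3, 0.1, -0.4]
grip_width: 0.445
grasp_force: 59.7
```

```bash
python3 - <<'E'
from h import *
f={k:np.array(v) for k,v in grab_frame("wrist").items()};cv2.imwrite("pics/w3.png",f["img"]);np.savez("w3.npz",**f)
s=manip.get_state();print(s["clock"],s["ee_pos"],s["grip_width"],s["grasp_force"],s["wrist_force"])
print(proj(f,[[.494,-.043,.02],[.384,-.062,.02],[.533,-.274,.02],[.418,-.297,.02],[.449,-.12,.005]]).round())
E
```

```text
6.125 [ 0.44714876 -0.12141236  0.26671082] 0.44371732898650373 59.720948080898246 [-0.15612286  0.99706315 -1.33501157]
[[396. 130.]
 [277. 102.]
 [337. 344.]
 [231. 327.]
 [319. 185.]]
```

View pics/w3.png

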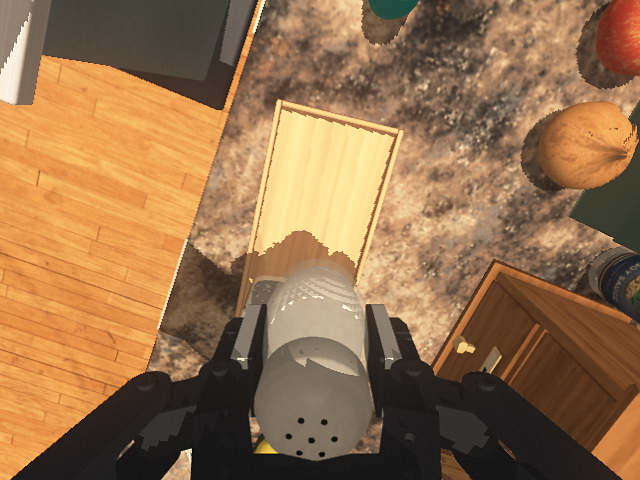

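The tray corners at (279,101) and (402,130) match my projection, and the shaker is still held the same way. Lower it, slowing near the floor.

>>> move_arm --pt "0 0 0.03 0" --pt "0 0 0.04 0" --pt "0 0 0.04 0" --pt "0 0 0.04 0" --pt "0 0 0.03 0" --pt "0 0 0.02 0" --pt "0 0 0.012 0" --pt "0 0 0.01 0" --pt "0 0 0.005 0" --pt "0 0 0.002 0" --pt "0 0 0 0" --pt "0 0 0 0"

```text
clock: 7.62
ee_pos: [0.4481, -0.1209, 0.0387]
tool_rot: [[-0.381, 0.925, 0.001], [0.925, 0.381, -0.0], [-0.0, 0.001, -1.0]]
wrist_force: [-0.8, -0.5, -0.5]
grip_width: 0.442
grasp_force: 59.7
```

>>> move_arm --pt "0 0 0.002 0" --pt "0 0 0.001 0" --pt "0 0 0.001 0" --pt "0 0 0 0" --pt "0 0 0 0"

```text
clock: 8.25
ee_pos: [0.4479, -0.1209, 0.0355]
tool_rot: [[-0.381, 0.925, 0.001], [0.925, 0.381, -0.0], [-0.001, 0.0, -1.0]]
wrist_force: [-4.5, 1.5, 14.1]
grip_width: 0.442
grasp_force: 62.2
```

It touches the floor (14 N up). Ease back 1 mm, open, then retreat straight up.

>>> move_arm --pt "0 0 -0.001 0" --pt "0 0 0 0" --pt "0 0 0 0"

```text
clock: 8.62
ee_pos: [0.448, -0.1208, 0.0356]
tool_rot: [[-0.381, 0.925, 0.0], [0.925, 0.381, -0.0], [-0.0, 0.0, -1.0]]
wrist_force: [-1.6, 0.7, 5.3]
grip_width: 0.447
grasp_force: 60.8
```

>>> move_arm --pt "0 0 0 0" --pt "0 0 0 0" --pt "0 0 0 0" --pt "0 0 0 0" --pt "0 0 0 0" --pt "0 0 0 0" --pt "0 0 0 0" --claw 1

```text
clock: 9.5
ee_pos: [0.4477, -0.1207, 0.0353]
tool_rot: [[-0.381, 0.925, 0.0], [0.925, 0.381, -0.0], [-0.0, 0.0, -1.0]]
wrist_force: [-0.4, 0.1, -0.5]
grip_width: 0.998
grasp_force: 0.0
```

>>> move_arm --pt "0 0 -0.01 0" --pt "0 0 -0.03 0" --pt "0 0 -0.04 0" --pt "0 0 -0.04 0" --pt "0 0 -0.04 0" --pt "0 0 -0.04 0" --pt "0 0 0 0"

```text
clock: 10.38
ee_pos: [0.4499, -0.1213, 0.2392]
tool_rot: [[-0.381, 0.925, 0.007], [0.925, 0.381, -0.002], [-0.004, 0.005, -1.0]]
wrist_force: [0.6, -0.0, -0.4]
grip_width: 1.001
grasp_force: 0.0
```

```bash
python3 - <<'E'
from h import *
f=grab_frame("wrist");cv2.imwrite("pics/w4.png",f["img"])
s=manip.get_state();print(s["clock"],s["ee_pos"],s["grip_width"],s["grasp_force"],s["wrist_force"])
E
```

```text
10.425 [ 0.44875181 -0.12098283  0.23714044] 1.000410623148417 0.0 [ 0.44438095  0.06660169 -0.87700792]
```

View pics/w4.png

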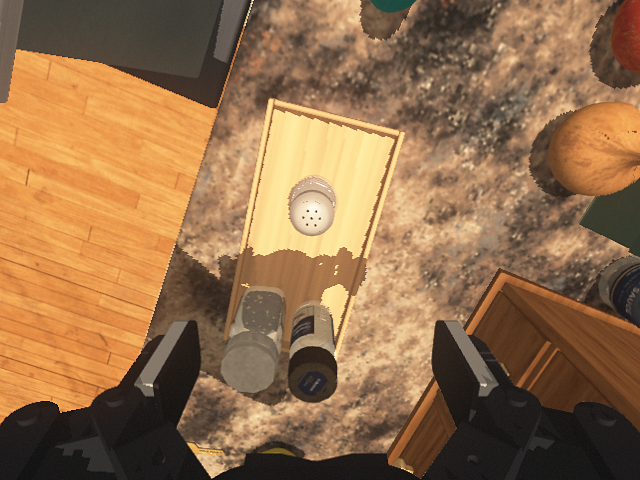

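The shaker stands upright at (312,205) in the free part, with both jars in place. Shut the fingers and move over the press-top.

>>> move_arm --pt "0.02 0.01 0 0" --pt "0.038 0.0195 0 0" --pt "0.038 0.0195 0 0" --pt "0.038 0.0195 0 0" --pt "0.038 0.0195 0 0" --pt "0.038 0.0195 0 0" --pt "0.038 0.0195 0 0" --pt "0.038 0.0195 0 0" --pt "0 0 0 0" --pt "0 0 0 0" --claw 0

```text
clock: 11.68
ee_pos: [0.4733, 0.1989, 0.2342]
tool_rot: [[-0.381, 0.924, -0.002], [0.924, 0.381, -0.001], [-0.0, -0.002, -1.0]]
wrist_force: [0.3, 0.6, 0.6]
grip_width: -0.001
grasp_force: 0.0
```

```bash
python3 - <<'E'
from h import *
f=grab_frame("wrist");cv2.imwrite("pics/w5.png",f["img"])
s=manip.get_state();print(s["clock"],s["ee_pos"],s["grip_width"],s["grasp_force"],s["wrist_force"])
f={k:np.array(v) for k,v in f.items()};np.savez("w5.npz",**f)
a=np.linspace(0,6.28,9)[:8]
print(proj(f,np.c_[.4745+.04*np.cos(a),.199+.04*np.sin(a),0*a+.128]).round().tolist())
r=nets.trace("wrist","cap_top");print([(x["confidence"],x["rect"]) for x in r])
E
```

```text
11.725 [0.47347753 0.19857851 0.23449596] 0.00010114334248638926 0.0 [ 0.46859698 -0.62920469  0.39135312]
[[375.0, 258.0], [377.0, 213.0], [343.0, 179.0], [293.0, 179.0], [260.0, 213.0], [262.0, 259.0], [295.0, 289.0], [341.0, 289.0]]
[(0.75, [256.9, 172.2, 378.7, 296.0])]
```

View pics/w5.png

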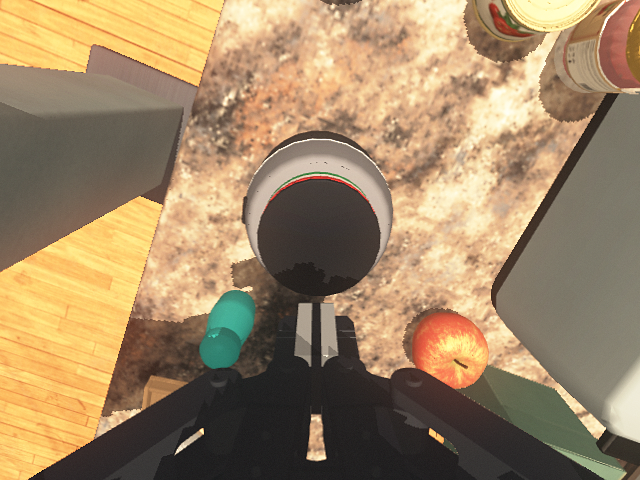

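The press-top (258–380, 178–296) matches my projection, so the shut fingers are over its centre. Descend.

>>> move_arm --pt "0 0 0.02 0" --pt "0 0 0.03 0" --pt "0 0 0.02 0" --pt "0 0 0.015 0" --pt "0 0 0.01 0" --pt "0 0 0.005 0" --pt "0 0 0 0" --pt "0 0 0 0"

```text
clock: 12.78
ee_pos: [0.4746, 0.1997, 0.1359]
tool_rot: [[-0.381, 0.924, 0.001], [0.924, 0.381, 0.0], [-0.0, 0.001, -1.0]]
wrist_force: [1.1, -0.8, 0.6]
grip_width: -0.004
grasp_force: 0.0
```

>>> move_arm --pt "0 0 0.002 0" --pt "0 0 0.002 0" --pt "0 0 0.001 0" --pt "0 0 0 0" --pt "0 0 0 0"

```text
clock: 13.4
ee_pos: [0.4742, 0.1995, 0.1303]
tool_rot: [[-0.381, 0.925, 0.0], [0.925, 0.381, -0.0], [-0.0, 0.0, -1.0]]
wrist_force: [0.5, -0.1, 0.0]
grip_width: 0.001
grasp_force: 0.0
```

>>> move_arm --pt "0 0 0.002 0" --pt "0 0 0.002 0" --pt "0 0 0.002 0" --pt "0 0 0.002 0" --pt "0 0 0.002 0" --pt "0 0 0 0" --pt "0 0 0 0" --pt "0 0 0 0"

```text
clock: 14.4
ee_pos: [0.4743, 0.1996, 0.1207]
tool_rot: [[-0.381, 0.925, 0.001], [0.925, 0.381, 0.0], [0.0, 0.001, -1.0]]
wrist_force: [-1.3, -0.4, 6.8]
grip_width: 0.001
grasp_force: 3.3
```

At 6.8 N the spring figures give about 6 mm down, and the height gives about 7 mm. Go 5 mm further.

>>> move_arm --pt "0 0 0.002 0" --pt "0 0 0.002 0" --pt "0 0 0.001 0" --pt "0 0 0 0" --pt "0 0 0 0" --pt "0 0 0 0"

```text
clock: 15.15
ee_pos: [0.4744, 0.1996, 0.116]
tool_rot: [[-0.381, 0.925, 0.001], [0.925, 0.381, 0.0], [0.0, 0.001, -1.0]]
wrist_force: [-2.0, -0.7, 9.3]
grip_width: -0.002
grasp_force: 4.5
```

```bash
python3 - <<'E'
from h import *
w=grab_frame("wrist")["img"];s0=grab_frame("scene")["img"];t=grab_frame("top")["img"]
im=np.hstack([cv2.resize(w[120:320,220:420],(400,400)),cv2.resize(s0[160:260,190:290],(400,400),interpolation=cv2.INTER_CUBIC)])
cv2.imwrite("pics/end.png",im)
F=[]
for i in range(10):
    grab_frame("top");s=manip.get_state();F.append([s["wrist_force"][2],s["ee_pos"][2]])
print(s["clock"],np.mean(F,0),np.std(F,0))
E
```

```text
15.8 [8.80746139 0.11601208] [3.18053238e-01 1.57605612e-05]
```

View pics/end.png

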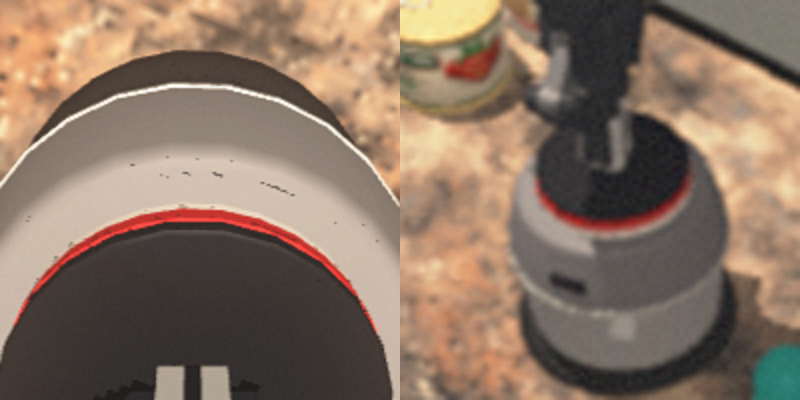

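The green ring is hidden and the red ring shows whole at (190,215) in the crop. Force puts it near 10 mm down and height near 12 mm, both well inside the range. Hold for over two seconds.

>>> move_arm --pt "0 0 0 0" --pt "0 0 0 0" --pt "0 0 0 0" --pt "0 0 0 0" --pt "0 0 0 0" --pt "0 0 0 0" --pt "0 0 0 0" --pt "0 0 0 0" --pt "0 0 0 0" --pt "0 0 0 0" --pt "0 0 0 0" --pt "0 0 0 0"

```text
clock: 17.3
ee_pos: [0.4744, 0.1996, 0.116]
tool_rot: [[-0.381, 0.925, 0.001], [0.925, 0.381, 0.0], [-0.0, 0.001, -1.0]]
wrist_force: [-1.9, -1.0, 8.9]
grip_width: 0.002
grasp_force: 4.5
```

>>> move_arm --pt "0 0 0 0" --pt "0 0 0 0" --pt "0 0 0 0" --pt "0 0 0 0" --pt "0 0 0 0" --pt "0 0 0 0" --pt "0 0 0 0" --pt "0 0 0 0" --pt "0 0 0 0" --pt "0 0 0 0"

```text
clock: 18.55
ee_pos: [0.4744, 0.1996, 0.116]
tool_rot: [[-0.381, 0.925, 0.001], [0.925, 0.381, 0.0], [-0.0, 0.001, -1.0]]
wrist_force: [-2.3, -0.5, 9.0]
grip_width: 0.003
grasp_force: 4.5
```

```bash
python3 -c "
from station import manip
s=manip.get_state();print(s['clock'],s['ee_pos'],s['wrist_force']);print(manip.job_done())"
```

```text
18.55 [0.47436468 0.1996067  0.11601434] [-2.29857049 -0.5453092   9.04943077]
the job is handed in; nothing more can be done
None
```

The job is handed in at 18.6 s (no verdict was returned): the salt shaker was last seen upright in the free part of the tray with the jars in place, and the gripper is still holding the press-top at slow speed, about 10–12 mm down, steady for over three seconds.

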